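Ready the laser scan station

TASK

Scrape every loose chip off the scan plate into the catch tray at its near edge with the scraper block, not with the fingers, and put the scraper back on the orange mat. Then lift the closed sample boxes from the mat to feel which are loaded: stand the heavy ones lid up on the scan plate and put the light, empty ones in the green bin. Only when all are sorted, put the key fully home in the laser controller's key switch, turn it clockwise to its stop and leave it there; disturb nothing else.

Things in the scene. Friction and masses are not known exactly. Their poses are not given: they have to be found in the camera images.
- station: laser scan station, fixed; origin on the bench under the scan plate's centre, x away from the robot. Scan plate: aluminium, 200 (x) x 220 mm, top 30 mm above the bench, with a catch tray along its near edge, open left and right edges, and at its far edge (x = 100 mm) a stop strip 8 mm proud. Behind: black base, column, slanted scan head, all beyond x = 220 mm above the base.
- plate (a point): centre of the top of the scan plate (axes of the station)
- catch_tray (a point): centre of the floor of the catch tray, open at the top: 75 mm (x) x 234 mm (y) inside, directly against the plate's near edge; floor 3 mm and walls 28 mm above the bench, so 27 mm lower than the plate
- mat: orange bench mat, fixed, 320 x 320 mm, 3 mm thick; origin at the centre of its underside
- box1: closed grey plastic sample box, 84 (its x) x 50 (y) x 50 mm high, blank white label on its lid, black latches at its ends; origin at the centre of its underside. All look alike: empty ones weigh 70 to 120 g, loaded ones (one of the steel loads inside, in the middle, a little loose) 330 to 540 g. Starts lid up on the mat.
- box2: closed grey plastic sample box, 84 (its x) x 50 (y) x 50 mm high, blank white label on its lid, black latches at its ends; origin at the centre of its underside. All look alike: empty ones weigh 70 to 120 g, loaded ones (one of the steel loads inside, in the middle, a little loose) 330 to 540 g. Starts lid up on the mat.
- box3: closed grey plastic sample box, 84 (its x) x 50 (y) x 50 mm high, blank white label on its lid, black latches at its ends; origin at the centre of its underside. All look alike: empty ones weigh 70 to 120 g, loaded ones (one of the steel loads inside, in the middle, a little loose) 330 to 540 g. Starts lid up on the mat.
- box4: closed grey plastic sample box, 84 (its x) x 50 (y) x 50 mm high, blank white label on its lid, black latches at its ends; origin at the centre of its underside. All look alike: empty ones weigh 70 to 120 g, loaded ones (one of the steel loads inside, in the middle, a little loose) 330 to 540 g. Starts lid up on the mat.
- chip1: loose chip on the scan plate: a flat white tab snapped off a circuit board, 28 x 14 x 8 mm, 12 g; origin at the centre of its underside. May be absent (None).
- chip2: loose chip on the scan plate: a flat white tab snapped off a circuit board, 28 x 14 x 8 mm, 12 g; origin at the centre of its underside. May be absent (None).
- chip3: loose chip on the scan plate: a flat white tab snapped off a circuit board, 28 x 14 x 8 mm, 12 g; origin at the centre of its underside. May be absent (None).
- chip4: loose chip on the scan plate: a flat white tab snapped off a circuit board, 28 x 14 x 8 mm, 12 g; origin at the centre of its underside. May be absent (None).
- chip5: loose chip on the scan plate: a flat white tab snapped off a circuit board, 28 x 14 x 8 mm, 12 g; origin at the centre of its underside. May be absent (None).
- bin: green plastic bin for empties, fixed, open at the top, 220 (x) x 150 (y) x 45 mm high, walls and floor 4 mm; origin at the centre of its underside
- key: key standing blade down in its holder: brass blade 12 (x) x 4 (y) x 26 mm long, its last 5 mm narrower; black bow above it 30 (x) x 10 (y) x 38 mm high; 64 mm in all, 30 g. Origin at the blade's tip, z up along the key. Same both ways round.
- key_holder: black key holder block, fixed, 70 x 50 x 32 mm, its slot (15.5 mm along x, 7.5 mm along y, 29 mm deep) in the middle of its top; origin at the centre of its underside; the key rests with the foot of its bow on the top
- key_slot (a point): mouth of the key switch's slot, on its vertical turning axis, 76 mm above the bench, in the top of the grey laser controller (120 x 100 x 70 mm, fixed; a red stop button 20 mm in radius, 100 mm high, stands 56 mm off in x). Slot 14.5 mm long (this point's x), 6.5 mm wide, 28 mm deep; turns with the switch. Key home: the foot of its bow rests on this mouth.
- keyswitch (a joint): angle of the key switch in rad: 0 off, turns clockwise seen from above to its stop at 1.05 (on); stiff (about 0.04 N m), stays where it is left. The key has some 0.2 rad of play in the slot, so it must be turned a little farther than the switch
- phone: bystander: black phone lying on the bench, 150 x 72 x 9 mm
- tape_roll: bystander: yellow roll of tape lying on the bench, 70 mm across, 22 mm high
- bottle: bystander: white plastic bottle with a blue cap, 60 mm across, 130 mm high
- scraper: white plastic scraper block standing on the mat, blade edge down: blade foot 150 mm long (its x) x 28 mm (y) x 18 mm high, on its middle a grip rib 100 mm (x) x 22 mm (y), up to 60 mm above the underside; 160 g; origin at the centre of its underside. It may tip over if knocked hard

How it is judged:
By the outcome, as a careful person would: the job done as asked, in the order asked, and still so for the second after the job is handed in, with the robot touching nothing.
Of load1, load2, load3, load4 only 2 to 3 are there at a start; the rules pass over those that are not, and their reading is None.
Of chip1, chip2, chip3, chip4, chip5 only 3 to 5 are there at a start; the rules pass over those that are not, and their reading is None.
At some moment in a run one of box1, box2, box3, box4 may be knocked a few centimetres aside while the robot is not near it.
Once in a run the grip may slacken for a moment while it holds something.
It also fails if it takes over 200 s, if anything falls off the work surface, if the arm or the gripper's body presses on something with over 40 N, if the wrist force passes 120 N, or if a joint passes its speed limit or range.

ROBOT

A 7-joint arm with a two-finger parallel gripper is mounted at the origin on the work surface. World frame = base frame: x ahead of the robot, y to its left, z up, the work surface at z = 0. Lengths are in m, angles in rad, forces in N, time in s.
With the tool pointing down it reaches from about 0.4 to 0.9 m from the base axis. Payload 5.5 kg.
Tool frame: the origin (TCP) lies midway between the tips of the shut fingers; the grasp point (between the pads) lies 19 mm behind it (manip.grip_depth is the distance from the TCP to the grasp point, in m); z points along the fingers, y is the line along which they close (so a half turn about z gives the same grasp; the last joint's range is limited). The gripper opens to 92 mm and grips with 3 to 60 N. Pads are 19 mm wide; open, the fingers measure 130 mm over their backs; the gripper's body (75 mm by 190 mm) begins 47 mm behind the grasp point.
Start: joints at [1.576, 0.501, -0.427, 1.55, 0.221, 1.138, -0.21], TCP at [0.166, -0.629, 0.227] pointing down, gripper open.
Joint ranges: [-2.88, 2.88], [-0.31, 2.03], [-1.54, 1.56], [0.2, 2.42], [-1.41, 4.55], [0.19, 2.02], [-2.57, 2.57]. Speed limits (rad/s): [2.57, 2.57, 3.14, 3.14, 3.14, 3.14, 3.14].

INTERFACE

Orientations are given as a unit quaternion [x, y, z, w].
In Python, from bench import manip, effector, viewer gives the robot as it stands. Calls block until the motion is done:
- manip.move_pose(position, orientation): joint-space move of the TCP to a pose.
- manip.servo_line(position, ori=None, vel=0.15): straight line of the TCP; ori=None keeps the orientation; vel is the mean speed in m/s.
- manip.movej(angles): joint-space move.
- effector.open_jaws() and effector.close(f_grip=None): open the fingers fully, or close them until they stop; f_grip is the grip in N (None keeps the last).
- manip.sleep(seconds).
- manip.solve_ik(position, orientation): joint angles nearest the present ones, or None.
- viewer.get_image(name): name is "side" or "top" or "wrist"; returns the picture (384x512x3 uint8, red, green, blue); there is no depth.
- viewer.get_calibration(name): a dict with "vfov" (degrees; the focal length in pixels is half the picture's height over the tangent of half this angle, whatever the lens; pixels are square), "cx", "cy" (the principal point, pixels), "eye" and "attitude" of the camera in the world. Camera axes: x right, y down, z forward; pixel columns grow to the right and rows downward; lengths in m; the calibration is good to about 2 mm. A picture is of the moment at which its call begins: read the wrist's pose just before it. get_calibration takes no time and is no camera call; for the wrist camera it gives the pose at the moment of the call.
A pose or a line that the arm cannot do raises manip.PlanningError and nothing moves.
- manip.hand_in(): hands the job in; it is judged then, once.
Readings, each from a call of its own:
- manip.current_clock(): time.
- manip.current_q(): joint angles.
- manip.current_joint_velocities(): joint speeds.
- manip.current_tau(): joint torques, N m.
- manip.current_tool_pos(): TCP position.
- manip.current_tcp_rot(): TCP orientation.
- manip.current_force(): force on the tool from outside, world axes, zero at the start.
- manip.current_wrist_torque(): the same for the moment, N m.
- manip.current_finger_gap(): finger opening in m.
- manip.current_gripper_force(): force on a finger pad.
Only numpy, scipy, OpenCV 4.12 (cv2) and the standard library are available. Lean on these libraries where they do the work, as an engineer would, in place of code of your own. Each camera call takes 0.05 s, during which the arm holds its last target. There are 200 camera calls.

## Working session

There is one attempt and no reset: what is moved stays moved. The work goes in short steps, each a Python script; the robot and the scene stay as the last script left them, time stands still between calls to the robot, and variables do not carry over. Pictures are saved under pics/ and viewed, at most 14 in all, crops included, and the job is handed in when it is done.

```bash
ls; mkdir -p pics; python3 - <<'E'
from bench import manip, effector, viewer
import cv2
for n in ("top","side","wrist"):
    c=viewer.get_calibration(n); print(n,c)
    im=viewer.get_image(n); cv2.imwrite(f"pics/{n}0.png",im[:,:,::-1])
print(manip.current_tool_pos(),manip.current_tcp_rot(),manip.current_clock(),manip.current_force(),manip.grip_depth)
E
```

```text
pics
top {'vfov': 44.203415083806256, 'cx': 255.5314524717414, 'cy': 184.99079903886027, 'eye': array([0.42458994, 0.01044761, 1.48274138]), 'attitude': array([-0.69698399,  0.71499822, -0.03824605,  0.03909097])}
side {'vfov': 42.355134302224364, 'cx': 254.16155441958642, 'cy': 186.86762188135975, 'eye': array([-0.14648831,  0.88962615,  0.7791088 ]), 'attitude': array([-0.28963201,  0.82007673, -0.46248079,  0.1723339 ])}
wrist {'vfov': 61.755121747880544, 'cx': 253.6956420076982, 'cy': 191.75359281623935, 'eye': array([ 0.2406594 , -0.60730149,  0.38541178]), 'attitude': array([ 0.78369032, -0.60333579, -0.09100879,  0.11633059])}
[ 0.16553126 -0.62802897  0.22592649] [ 9.91705377e-01  1.28529777e-01 -7.46631611e-05 -7.32393036e-04] 0.15 [ 0.1034263  -0.12769979  0.12954425] 0.0188
```

View pics/top0.png

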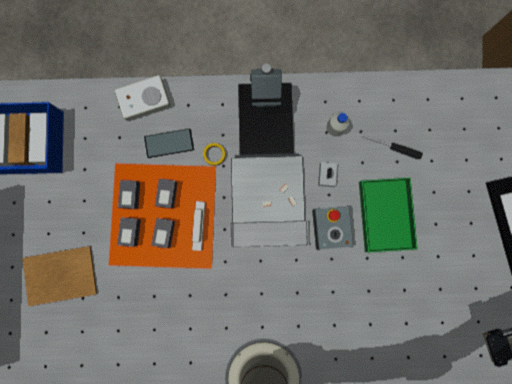

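View pics/side0.png

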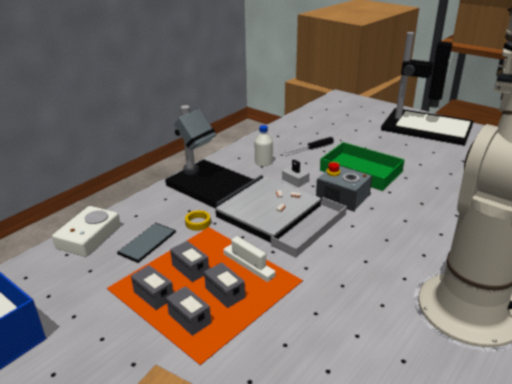

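The top view shows:
- Boxes at (128,195), (166,194), (128,232) and (163,233).
- The scraper at (198,226).
- Chips at (284,188), (267,204) and (292,201).
- The key holder at (328,173), the switch at (335,235) and the bin at (388,215).

The side view matches this layout.

```bash
cat > h.py <<'E'
from bench import manip, effector, viewer
import numpy as np, cv2
from scipy.spatial.transform import Rotation as R
def cal(n):
    c=viewer.get_calibration(n); c['f']=192/np.tan(np.radians(c['vfov']/2)); return c
def ray(c,px):
    px=np.atleast_2d(px).astype(float)
    d=np.c_[(px[:,0]-c['cx'])/c['f'],(px[:,1]-c['cy'])/c['f'],np.ones(len(px))]
    return R.from_quat(c['attitude']).apply(d)
def onz(c,px,z):
    d=ray(c,px); return (c['eye']+d*((z-c['eye'][2])/d[:,2])[:,None])[:,:2]
def proj(c,P):
    p=R.from_quat(c['attitude']).inv().apply(np.atleast_2d(P)-c['eye'])
    return p[:,:2]/p[:,2:]*c['f']+[c['cx'],c['cy']]
def down(yaw): # tool x along yaw, z down
    return (R.from_euler('z',yaw)*R.from_quat([1,0,0,0])).as_quat()
def snap(n,name=None):
    c=cal(n); im=viewer.get_image(n)[:,:,::-1].copy()
    if name: cv2.imwrite(f"pics/{name}.png",im); np.save(f"pics/{name}.npy",c,allow_pickle=True)
    return c,im
def load(name):
    return np.load(f"pics/{name}.npy",allow_pickle=True).item(), cv2.imread(f"pics/{name}.png")
E
python3 - <<'E'
from h import *
c=cal('top')
pts=dict(b1=(128,195,.053),b2=(166,194,.053),b3=(128,232,.053),b4=(163,233,.053),scr=(198,226,.06),chip=(267,204,.03),key=(328,173,.07),sw=(335,235,.076),bin=(388,215,0.02),p1=(232,157,.03),p2=(303,156,.03),p3=(232,222,.03),p4=(305,222,.03),m1=(115,164,0),m2=(216,166,0),m3=(109,264,0),m4=(212,268,0))
for k,(u,v,z) in pts.items():
    p=onz(c,(u,v),z)[0]; print(k,p.round(3),np.hypot(*p).round(3))
w=cal('wrist'); T=R.from_quat(manip.current_tcp_rot())
print('cam fwd in tool',(T.inv()*R.from_quat(w['attitude'])).as_matrix().round(3), T.inv().apply(w['eye']-manip.current_tool_pos()))
for p,yaw in [((.33,.25,.33),0),((.45,-.0,.33),0),((.45,-.2,.33),0),((.3,.19,.03),np.pi/2),((.3,.19,.03),0),((.32,.19,.03),0)]:
    for y in (yaw,yaw+np.pi,yaw+np.pi/2): 
        q=manip.solve_ik(p,down(y)); print(p,round(y,2),None if q is None else np.round(q,2))
E
```

```text
b1 [0.561 0.398] 0.688
b2 [0.561 0.283] 0.628
b3 [0.449 0.398] 0.6
b4 [0.443 0.292] 0.531
scr [0.462 0.186] 0.498
chip [ 0.524 -0.024] 0.525
key [ 0.611 -0.209] 0.645
sw [ 0.424 -0.221] 0.478
bin [ 0.482 -0.396] 0.624
p1 [0.674 0.081] 0.679
p2 [ 0.671 -0.14 ] 0.686
p3 [0.472 0.085] 0.48
p4 [ 0.466 -0.138] 0.486
m1 [0.666 0.454] 0.806
m2 [0.651 0.134] 0.665
m3 [0.353 0.471] 0.588
m4 [0.332 0.151] 0.365
cam fwd in tool [[ 0.    -0.956 -0.292]
 [ 1.     0.001 -0.   ]
 [ 0.001 -0.292  0.956]] [ 0.07794851 -0.00106966 -0.15961356]
(0.33, 0.25, 0.33) 0 [ 0.5  -0.07 -1.14  1.95 -0.07  1.23 -2.18]
(0.33, 0.25, 0.33) 3.14 [ 0.84 -0.19 -1.37  1.94 -0.19  1.24  1.1 ]
(0.33, 0.25, 0.33) 1.57 [ 0.5  -0.07 -1.14  1.95 -0.07  1.23 -0.61]
(0.45, -0.0, 0.33) 0 [ 1.29  0.23 -1.5   1.87  0.24  1.26 -1.85]
(0.45, -0.0, 0.33) 3.14 [ 1.3   0.24 -1.52  1.87  0.25  1.27  1.28]
(0.45, -0.0, 0.33) 1.57 [ 1.01  0.08 -1.1   1.88  0.07  1.23 -0.12]
(0.45, -0.2, 0.33) 0 [ 1.09  0.15 -0.8   1.79  0.12  1.24 -1.31]
(0.45, -0.2, 0.33) 3.14 [ 1.41  0.26 -1.21  1.79  0.25  1.27  1.7 ]
(0.45, -0.2, 0.33) 1.57 [ 1.29  0.2  -1.04  1.79  0.18  1.25  0.2 ]
(0.3, 0.19, 0.03) 1.57 [ 0.3   0.6  -1.08  2.37  0.91  0.68 -1.48]
(0.3, 0.19, 0.03) 4.71 [ 0.44  0.8  -1.3   2.37  1.1   0.89  1.49]
(0.3, 0.19, 0.03) 3.14 [ 0.44  0.8  -1.3   2.37  1.1   0.89 -0.08]
(0.3, 0.19, 0.03) 0 [-0.45  0.34 -0.21  2.39  0.17  0.42 -2.37]
(0.3, 0.19, 0.03) 3.14 [ 0.44  0.8  -1.3   2.37  1.1   0.89 -0.08]
(0.3, 0.19, 0.03) 1.57 [ 0.3   0.6  -1.08  2.37  0.91  0.68 -1.48]
(0.32, 0.19, 0.03) 0 [-0.42  0.36 -0.21  2.35  0.17  0.44 -2.34]
(0.32, 0.19, 0.03) 3.14 [ 0.46  0.83 -1.3   2.33  1.11  0.92 -0.04]
(0.32, 0.19, 0.03) 1.57 [ 0.03  0.45 -0.72  2.34  0.6   0.53 -1.17]
```

```bash
python3 - <<'E'
from h import *
for n,p in [('A',(.5,-.25,.30)),('B',(.55,-.08,.30)),('C',(.5,.2,.30)),('D',(.5,.34,.30))]:
    manip.move_pose(p,down(np.pi/2)); manip.sleep(.15); snap('wrist',n); print(manip.current_clock(),manip.current_q().round(2) if hasattr(manip.current_q(),'round') else manip.current_q())
snap('top','top1')
a=[cv2.rotate(cv2.imread(f'pics/{n}.png'),cv2.ROTATE_90_CLOCKWISE) for n in 'BD']
cv2.imwrite('pics/BD.png',np.hstack(a))
E
```

```text
2.2 [ 1.18  0.39 -0.98  1.68  0.34  1.25  0.13]
3.1417 [ 0.89  0.39 -1.01  1.69  0.35  1.25 -0.2 ]
4.4417 [ 0.44  0.38 -1.1   1.73  0.36  1.25 -0.75]
5.2583 [ 0.1   0.52 -1.05  1.57  0.46  1.32 -1.01]
```

View pics/BD.png

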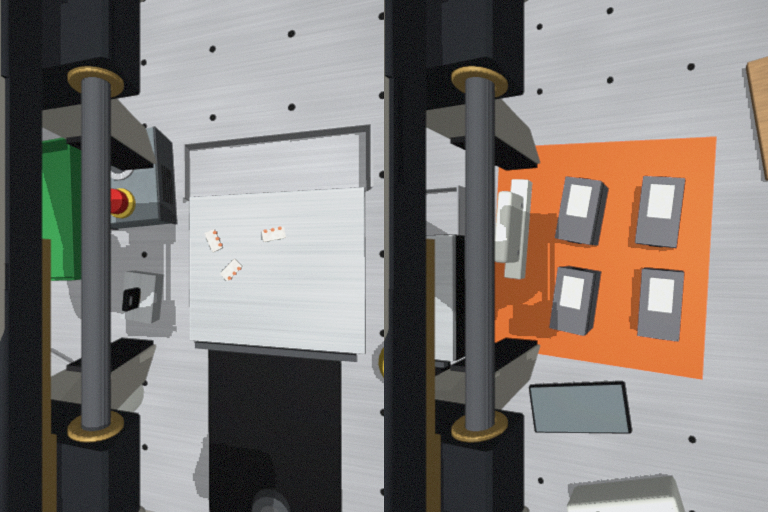

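B shows the plate with three chips at rotated-image pixels (214,240), (272,233) and (231,270). The gripper hides everything on its own side. D shows four boxes with white labels, plus the scraper at (515,230) in the composite. Next I'll extract coordinates.

```bash
cat > feat.py <<'E'
from h import *
def white(n,zs,amin=60,amax=4000,vmin=185,roi=None,smax=45):
    c,im=load(n) if isinstance(n,str) else n
    hsv=cv2.cvtColor(im,cv2.COLOR_BGR2HSV); return c,im,hsv
def orange(hsv): return cv2.inRange(hsv,(3,160,120),(18,255,255))
def blobs(c,m,z,amin,amax):
    out=[]
    for k in cv2.findContours(m,cv2.RETR_EXTERNAL,cv2.CHAIN_APPROX_NONE)[0]:
        a=cv2.contourArea(k)
        if not amin<a<amax: continue
        p=onz(c,k[:,0,:],z)*1000
        (x,y),(w,h),ang=cv2.minAreaRect(p.astype(np.float32))
        if w<h: w,h,ang=h,w,ang+90
        M=cv2.moments(k); out.append((np.array([M['m10']/M['m00'],M['m01']/M['m00']]),np.array([x,y])/1000,w,h,(ang+90)%180-90,a))
    return out
def boxes(c,im):
    hsv=cv2.cvtColor(im,cv2.COLOR_BGR2HSV); o=orange(hsv)
    k=max(cv2.findContours(o,cv2.RETR_EXTERNAL,cv2.CHAIN_APPROX_SIMPLE)[0],key=cv2.contourArea)
    mm=np.zeros_like(o); cv2.drawContours(mm,[cv2.convexHull(k)],-1,255,-1)
    w=cv2.inRange(hsv,(0,0,175),(180,60,255))&mm
    return blobs(c,w,.053,60,6000)
E
python3 - <<'E'
from feat import *
for n in ['C','D','top1']:
    c,im=load(n); print(n)
    for b in boxes(c,im): print(b[0].round(1),b[1].round(4),*np.round(b[2:],1))
c,im=load('B'); hsv=cv2.cvtColor(im,cv2.COLOR_BGR2HSV)
print('chips'); m=cv2.inRange(hsv,(0,60,120),(25,255,255)) 
m=cv2.morphologyEx(m,cv2.MORPH_CLOSE,np.ones((9,9)))
for b in blobs(c,m,.038,5,2000): print(b[0].round(1),b[1].round(4),*np.round(b[2:],1))
a=[cv2.rotate(load(n)[1],cv2.ROTATE_90_CLOCKWISE) for n in 'AC']
cv2.imwrite('pics/AC.png',np.hstack(a))
E
```

```text
C
[225.2 161.6] [0.4636 0.1934] 138.5 31.7 -5.0 2302.5
[295.8  83.7] [0.5501 0.2891] 40.5 28.6 -8.5 794.0
[194.4  75.1] [0.4291 0.2991] 40.5 28.3 -10.8 807.5
D
[222.9 258.7] [0.4624 0.197 ] 137.4 44.9 -5.4 1125.5
[291.9 195.6] [0.55   0.2883] 40.6 28.8 -8.5 585.0
[200.4 188.5] [0.4291 0.2982] 40.9 29.0 -10.9 603.5
[294.7 106.5] [0.5498 0.4027] 40.6 28.9 -4.0 755.5
[200.7 106.6] [0.4348 0.4028] 40.9 28.8 -7.1 759.5
top1
[196.5 236.8] [0.4366 0.1915] 93.0 21.0 -0.6 113.5
[163.8 196.6] [0.5536 0.2896] 36.9 25.1 -9.7 83.0
chips
[ 69.9 295.7] [ 0.2691 -0.2918] 72.9 11.8 81.8 120.0
[436.8 292.8] [ 0.8231 -0.2879] 87.3 15.1 -81.0 185.0
[201.9 262.1] [ 0.4718 -0.2356] 43.7 39.4 -0.1 544.5
[238.2 165.9] [ 0.5272 -0.0947] 22.4 5.0 23.3 30.0
[277.5 153.5] [ 0.5795 -0.078 ] 4.1 4.0 -89.0 8.0
[273.1 149.4] [ 0.5735 -0.0727] 4.0 2.6 -89.2 5.5
[268.  144.5] [ 0.5668 -0.0661] 4.0 2.6 -89.5 6.0
[229.4 111.5] [ 0.5172 -0.0227] 21.7 4.0 -81.7 33.5
```

View pics/AC.png

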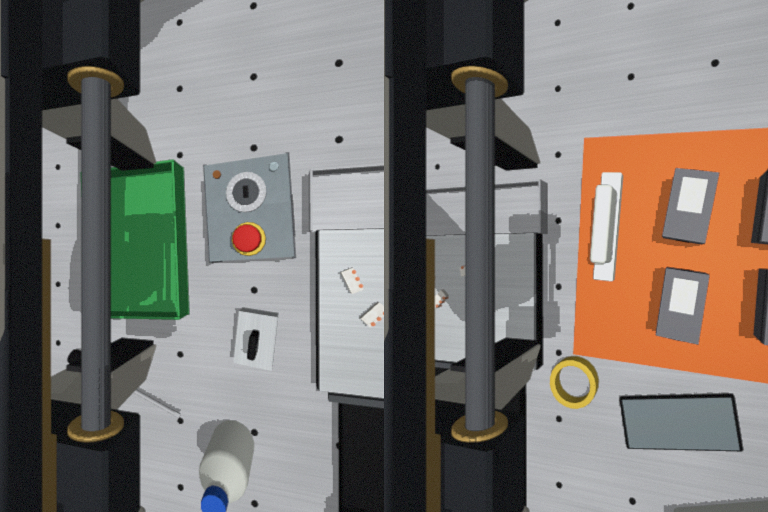

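A shows the bin, the controller with its slot at (246,191) and button at (247,238), and the key bow at (253,345). C shows the scraper foot from (602,172) to (613,281). Next I'll convert these pixels and check the box height and lid centring.

```bash
cat >> feat.py <<'E'
def unrot(p,off=0): p=np.atleast_2d(p).astype(float); return np.c_[p[:,1],383-(p[:,0]-off)]
def tri(obs): # [(cal,px)...]
    A=np.zeros((3,3));b=np.zeros(3)
    for c,px in obs:
        d=ray(c,px)[0]; d/=np.linalg.norm(d); P=np.eye(3)-np.outer(d,d); A+=P; b+=P@c['eye']
    return np.linalg.solve(A,b)
E
python3 - <<'E'
from feat import *
A,B,C,D=[load(n)[0] for n in 'ABCD']
bc=boxes(*load('C')); bd=boxes(*load('D'))
for i,j in((1,1),(2,2)): print('tri box',tri([(C,bc[i][0]),(D,bd[j][0])]).round(4))
im=load('D')[1]; g=cv2.cvtColor(im,cv2.COLOR_BGR2GRAY)
for b in bd[1:]:
    t=np.radians(b[4]); s=np.arange(-60,61,4)/1000
    P=np.c_[b[1][0]+s*np.cos(t),b[1][1]+s*np.sin(t),np.full(len(s),.053)]
    off=np.array([-np.sin(t),np.cos(t),0])*.019
    uv=proj(D,P+off).round().astype(int); print(g[uv[:,1],uv[:,0]])
foot=onz(C,unrot([(602,172),(621,174),(593,279),(613,281)],384),.021); rib=onz(C,unrot([(597,185),(611,185),(589,262),(604,264)],384),.063)
print('foot',foot.round(4),foot.mean(0)); print('rib',rib.round(4),rib.mean(0))
print('plate B',onz(B,unrot([(190,197),(364,187),(365,352),(190,342)]),.03).round(4))
print('tray B',onz(B,unrot([(185,146),(370,125)]),.028).round(4))
print('plate A',onz(A,unrot([(316,230),(316,389)]),.03).round(4))
print('key',onz(A,unrot([(253,345)]),.07),'slot',onz(A,unrot([(246,191)]),.076),'button',onz(A,unrot([(247,238)]),.1))
c,_=load('top1'); print('bin top',onz(c,[(360,180),(410,178),(415,249),(365,252)],.045).round(3))
E
```

```text
tri box [0.5498 0.2892 0.0552]
tri box [0.4294 0.2992 0.0554]
[151 148 146 146 148 148 149  54 127 125 125 126 123 125 126 121 124 126
 127 122 121 127 123 126 124 127 124 127 126 146 147]
[149 154 150 150 144 147 147 150 128 127 130 123 129 126 126 130 127 126
 125 127 126 126 128 126 127 126 126 129 128 105 140]
[155 152 155 154 156 154 154  82 130 131 129 131 131 129 130 129 125 128
 128 128 124 127 129 126 126 127 125 125 128 148 147]
[153 154 150 154 151 151 151 155 130 129 131 133 132 130 129 133 130 131
 130 133 130 130 132 133 133 132 130 131 132  98 152]
foot [[0.3855 0.1834]
 [0.3902 0.2099]
 [0.5347 0.1701]
 [0.5369 0.1984]] [0.46180563 0.1904481 ]
rib [[0.4124 0.1859]
 [0.4136 0.2038]
 [0.5098 0.1752]
 [0.5122 0.1947]] [0.4619958  0.18992074]
plate B [[ 0.4685 -0.1349]
 [ 0.4684  0.0838]
 [ 0.6664  0.0842]
 [ 0.6713 -0.1354]]
tray B [[ 0.3956 -0.1428]
 [ 0.3939  0.0909]]
plate A [[ 0.4683 -0.1391]
 [ 0.6669 -0.1396]]
key [[ 0.60708343 -0.21292627]] slot [[ 0.42341615 -0.220145  ]] button [[ 0.4804171  -0.21610151]]
bin top [[ 0.59  -0.31 ]
 [ 0.592 -0.463]
 [ 0.376 -0.465]
 [ 0.371 -0.314]]
```

```bash
cat >> h.py <<'E'
def st(tag=''):
    print(tag,'t%.1f'%manip.current_clock(),'p',np.round(manip.current_tool_pos(),4),'gap %.4f'%manip.current_finger_gap(),'F',np.round(manip.current_force(),2),'pad %.1f'%manip.current_gripper_force(),flush=True)
E
python3 - <<'E'
from feat import *
o=down(np.pi-.085); sx,sy=.462,.190
manip.move_pose((sx,sy,.14),o); st('above')
manip.servo_line((sx,sy,.0245),vel=.1); st('at')
effector.close(f_grip=35); st('closed')
manip.servo_line((sx,sy,.10),vel=.15); st('lift')
d=down(np.pi/2); X,Y=.627,-.058
manip.move_pose((X,Y,.10),d); st('over')
manip.servo_line((X,Y,.0545),vel=.08); manip.sleep(.1); st('low'); f0=manip.current_force()[2]
z=.0545
while z>.0485:
    z-=.0005; manip.servo_line((X,Y,z),vel=.03)
    if manip.current_force()[2]-f0>2.0: break
st('contact'); 
snap('side','side_c')
E
```

```text
above t6.5 p [0.4626 0.1903 0.1405] gap 0.0920 F [-0.78  1.3  -0.24] pad 0.0
at t7.9 p [0.4624 0.1903 0.025 ] gap 0.0917 F [ 0.59 -0.67  0.34] pad 0.0
closed t8.9 p [0.4619 0.1899 0.0244] gap 0.0219 F [0.06 0.49 0.15] pad 35.0
lift t9.6 p [0.4618 0.1894 0.0994] gap 0.0216 F [ 0.34 -0.43 -2.06] pad 35.0
over t10.7 p [ 0.626  -0.0556  0.0994] gap 0.0219 F [-0.03  0.64 -1.16] pad 35.0
low t11.6 p [ 0.6275 -0.0579  0.055 ] gap 0.0219 F [ 0.01 -0.63 -1.84] pad 3.5
contact t13.3 p [ 0.6271 -0.058   0.0515] gap 0.0218 F [-1.91 -0.06  4.95] pad 35.0
```

```bash
python3 - <<'E'
from feat import *
Y=-.058
manip.servo_line((.627,Y,.0520),vel=.03); manip.sleep(.1); st('rel')
manip.servo_line((.54,Y,.0520),vel=.08); st('mid')
manip.servo_line((.467,Y,.0520),vel=.06); manip.sleep(.2); st('end')
manip.servo_line((.467,Y,.11),vel=.1); st('up')
manip.move_pose((.467,.12,.12),down(np.pi/2)); manip.sleep(.1)
c,im=snap('top','top2'); c2,im2=snap('side','side2')
cv2.imwrite('pics/v2.png',np.hstack([cv2.resize(im[140:265,215:315],(400,500),interpolation=cv2.INTER_CUBIC),cv2.resize(im2[130:255,200:300+0],(400,500),interpolation=cv2.INTER_CUBIC)]))
E
```

```text
rel t13.7 p [ 0.6268 -0.058   0.0516] gap 0.0217 F [-0.75  0.38 -1.67] pad 35.0
mid t14.9 p [ 0.5407 -0.058   0.0522] gap 0.0217 F [ 0.03 -0.03 -1.56] pad 35.0
end t16.5 p [ 0.4672 -0.0579  0.052 ] gap 0.0219 F [ 0.84 -0.77 -2.21] pad 35.0
up t17.2 p [ 0.4667 -0.0583  0.1098] gap 0.0220 F [-0.1  -0.38 -1.65] pad 35.0
```

View pics/v2.png

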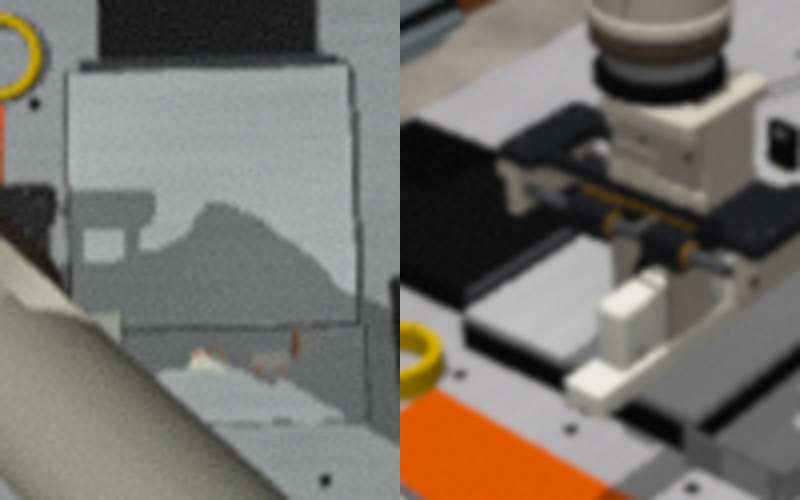

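All three chips lie in the tray and the plate looks clear. Scraper back next, then a wrist look at the tray.

```bash
python3 - <<'E'
from feat import *
o=down(np.pi-.085); sx,sy=.462,.190
manip.move_pose((sx,sy,.10),o); st('above')
manip.servo_line((sx,sy,.032),vel=.12); f0=manip.current_force()[2]; z=.032
manip.sleep(.1); f0=manip.current_force()[2]
while z>.022:
    z-=.0007; manip.servo_line((sx,sy,z),vel=.04)
    if manip.current_force()[2]-f0>1.5: break
st('down')
effector.open_jaws(); st('open')
manip.servo_line((sx,sy,.14),vel=.2)
manip.move_pose((.47,-.16,.24),down(np.pi/2)); manip.sleep(.1); c,im=snap('wrist','E')
manip.move_pose((.5,.22,.27),down(np.pi/2)); manip.sleep(.1); c,im2=snap('wrist','F')
for b in boxes(c,im2): print(b[0].round(1),b[1].round(4),*np.round(b[2:],1))
cv2.imwrite('pics/EF.png',np.hstack([cv2.rotate(i,cv2.ROTATE_90_CLOCKWISE) for i in (im,im2)]))
st()
E
```

```text
above t19.2 p [0.4622 0.1893 0.0999] gap 0.0219 F [ 0.03 -0.56 -1.12] pad 35.0
down t22.8 p [0.4621 0.1901 0.0245] gap 0.0216 F [-0.63 -0.52  1.45] pad 35.0
open t24.0 p [0.462  0.19   0.0243] gap 0.0919 F [0.29 0.19 0.68] pad 0.0
[223.7 183.3] [0.4639 0.1949] 137.7 34.2 -4.8 2045.0
[298.9 101.9] [0.5502 0.289 ] 40.4 28.6 -8.8 884.5
[191.1  92.8] [0.4291 0.299 ] 40.6 28.6 -11.0 911.5
 t27.8 p [0.5006 0.2183 0.2697] gap 0.0918 F [-0.02  0.19 -0.31] pad 0.0
```

View pics/EF.png

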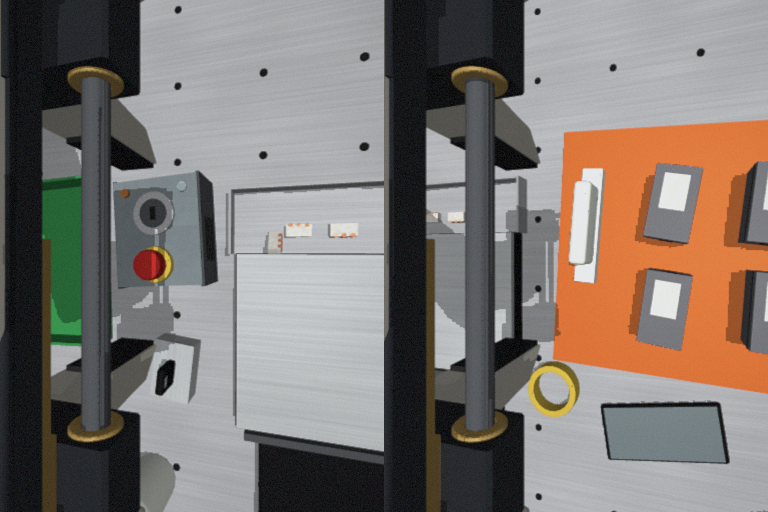

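Three chips are in the tray, at (275,243), (298,229) and (343,230). The plate is clear and the scraper stands on the mat. Now the boxes: re-look, pick and weigh.

```bash
cat > pick.py <<'E'
from feat import *
def meanF(n=12):
    s=[]
    for _ in range(n): manip.sleep(.02); s.append(manip.current_force())
    return np.mean(s,0)
def locate(guess,vp=None):
    g=np.array(guess); manip.move_pose((g[0],g[1]-.085,.22),down(np.pi/2)); manip.sleep(.1)
    c,im=snap('wrist','loc'); L=[b for b in boxes(c,im) if 34<b[2]<46 and 22<b[3]<34]
    b=min(L,key=lambda b:np.hypot(*(b[1]-g)))
    t=np.radians(b[4]); ctr=b[1]+.012*np.array([np.cos(t),np.sin(t)])
    print('box',ctr.round(4),'yaw',round(b[4],1),'moved',(b[1]-g).round(3)); return ctr,t
def pick(guess):
    ctr,t=locate(guess); o=down(np.pi+t)
    manip.move_pose((*ctr,.12),o); manip.sleep(.3); f0=meanF()
    manip.servo_line((*ctr,.013),vel=.12); effector.close(f_grip=30); st('grip')
    manip.servo_line((*ctr,.12),vel=.15); manip.sleep(.4); f=meanF()-f0
    print('MASS g',(-f[2]/9.81*1000).round(0)); st('up'); return -f[2]/9.81
def place(xy,zt,yaw=0.,zc=.12):
    o=down(np.pi+yaw); h=.010 # TCP above box underside (gripped at .013 over mat .003)
    manip.move_pose((*xy,zc),o); st('over')
    if manip.current_finger_gap()<.045: print('LOST'); return False
    z=zt+h+.008; manip.servo_line((*xy,z),vel=.12); manip.sleep(.15); f0=meanF(5)[2]
    while z>zt+h-.004:
        z-=.001; manip.servo_line((*xy,z),vel=.04)
        if manip.current_force()[2]-f0>1.5: break
    st('down'); effector.open_jaws(); manip.servo_line((*xy,zc),vel=.2); st('done'); return True
E
python3 - <<'E'
from pick import *
for p,y in [((.612,.03,.12),0),((.515,-.085,.12),0),((.43,-.388,.03),0),((.534,-.388,.03),0),((.56,.41,.02),-.07)]:
    q=manip.solve_ik(p,down(np.pi+y)); print(None if q is None else np.round(q,2))
m=pick((.4291,.299))
print(m)
E
```

```text
[ 0.71  0.92 -1.24  1.72  0.93  1.22  0.79]
[ 1.05  0.81 -1.3   1.95  0.88  1.12  0.95]
[ 1.47  0.97 -1.13  1.84  1.02  1.06  1.49]
[ 1.28  1.06 -1.12  1.63  1.03  1.15  1.46]
[-0.02  1.1  -1.1   1.53  1.04  1.17  0.17]
box [0.4413 0.2968] yaw -10.9 moved [0. 0.]
grip t31.5 p [0.4413 0.2966 0.013 ] gap 0.0492 F [ 0.24 -1.57  1.94] pad 30.0
MASS g 464.0
up t33.0 p [0.4413 0.2968 0.1199] gap 0.0498 F [ 0.17 -0.32 -4.54] pad 30.0
0.46426180385940624
```

```bash
python3 - <<'E'
from pick import *
place((.612,.03),.030)
m=pick((.5502,.289))
if m>.22: place((.612,-.085),.030)
E
```

```text
over t34.2 p [0.6113 0.0321 0.1203] gap 0.0497 F [ 0.09  1.39 -4.12] pad 30.0
down t37.4 p [0.6122 0.0301 0.04  ] gap 0.0501 F [-3.08 -1.3   5.81] pad 30.0
done t38.8 p [0.612  0.0296 0.1199] gap 0.0919 F [-0.29  0.78  0.33] pad 0.0
box [0.5617 0.2871] yaw -8.8 moved [-0. -0.]
grip t43.7 p [0.5617 0.2869 0.013 ] gap 0.0499 F [ 0.74 -1.4   2.19] pad 30.0
MASS g 466.0
up t45.2 p [0.5617 0.2872 0.12  ] gap 0.0498 F [-0.21 -1.49 -4.3 ] pad 30.0
over t46.6 p [ 0.6121 -0.0828  0.1204] gap 0.0499 F [-0.77  0.7  -4.74] pad 30.0
down t49.8 p [ 0.6122 -0.0849  0.04  ] gap 0.0498 F [-3.47 -0.46  5.12] pad 30.0
done t51.2 p [ 0.6119 -0.0854  0.1199] gap 0.0918 F [-0.06  0.89 -0.13] pad 0.0
```

```bash
python3 - <<'E'
from pick import *
m=pick((.4348,.4028))
if m>.22: place((.515,.03),.030)
E
```

```text
box [0.4471 0.4014] yaw -7.3 moved [0. 0.]
grip t56.5 p [0.4471 0.4012 0.013 ] gap 0.0496 F [-0.2  -1.77  1.62] pad 30.0
MASS g 403.0
up t57.9 p [0.4471 0.4014 0.1199] gap 0.0497 F [ 0.88  0.17 -3.25] pad 30.0
over t59.4 p [0.5151 0.0315 0.1204] gap 0.0498 F [ 0.4   1.3  -3.65] pad 30.0
down t61.1 p [0.5149 0.03   0.0449] gap 0.0499 F [ 0.93 -0.11 -2.47] pad 30.0
done t62.5 p [0.5151 0.0296 0.1201] gap 0.0921 F [-0.26 -0.73 -0.55] pad 0.0
```

```bash
python3 - <<'E'
from pick import *
m=pick((.5498,.4027))
if m<.22: place((.482,-.388),.004,-np.pi/2,zc=.16)
E
```

```text
box [0.5617 0.4019] yaw -4.2 moved [-0.  0.]
grip t67.5 p [0.5617 0.4018 0.013 ] gap 0.0497 F [-0.66 -0.93 -0.09] pad 30.0
MASS g 101.0
up t69.0 p [0.5616 0.4019 0.1199] gap 0.0500 F [-0.58 -0.09 -0.17] pad 30.0
over t71.8 p [ 0.4829 -0.3868  0.1601] gap 0.0501 F [ 0.1   0.12 -0.43] pad 30.0
down t75.5 p [ 0.482 -0.388  0.014] gap 0.0500 F [-3.51  0.37  6.47] pad 30.0
done t77.3 p [ 0.481  -0.3879  0.1588] gap 0.0919 F [ 0.11 -0.02  0.16] pad 0.0
```

```bash
python3 - <<'E'
from pick import *
ims=[]
for n,p in [('K1',(.60,-.29,.16)),('K2',(.60,-.33,.16)),('S1',(.44,-.33,.18)),('S2',(.44,-.29,.18)),('P',(.54,-.11,.25))]:
    manip.move_pose(p,down(np.pi/2)); manip.sleep(.2); ims.append(snap('wrist',n)[1])
c,t=snap('top','top3')
def z(im,uv,s,k): 
    u,v=map(int,uv); u0=max(u-s,0); v0=max(v-s,0); return cv2.resize(im[v0:v0+2*s,u0:u0+2*s],(k,k),interpolation=cv2.INTER_CUBIC)
key=(.607,-.213,.07); sl=(.423,-.22,.076); out=[]
for i,(n,pt) in enumerate([('K1',key),('K2',key),('S1',sl),('S2',sl)]):
    uv=proj(load(n)[0],pt)[0].round(); print(n,uv-40,'crop origin, scale 5 (400px)'); out.append(z(ims[i],uv,40,300))
P=cv2.resize(cv2.rotate(ims[4],cv2.ROTATE_90_CLOCKWISE)[100:450],(200*1,300))
o=np.vstack([np.hstack([out[0],out[1]]),np.hstack([out[2],out[3]])])
cv2.imwrite('pics/KS.png',o)
cv2.imwrite('pics/Pv.png',np.hstack([cv2.rotate(ims[4],cv2.ROTATE_90_CLOCKWISE),cv2.resize(t[140:268,100:420][:, :],(400,512) if 0 else (416,512*0+166))] if 0 else [cv2.rotate(ims[4],cv2.ROTATE_90_CLOCKWISE)]))
st()
E
```

```text
K1 [227.  55.] crop origin, scale 5 (400px)
K2 [226.   0.] crop origin, scale 5 (400px)
S1 [191.  13.] crop origin, scale 5 (400px)
S2 [194.  66.] crop origin, scale 5 (400px)
 t81.4 p [ 0.5395 -0.1115  0.2494] gap 0.0921 F [ 0.32 -0.14 -0.41] pad 0.0
```

View pics/KS.png

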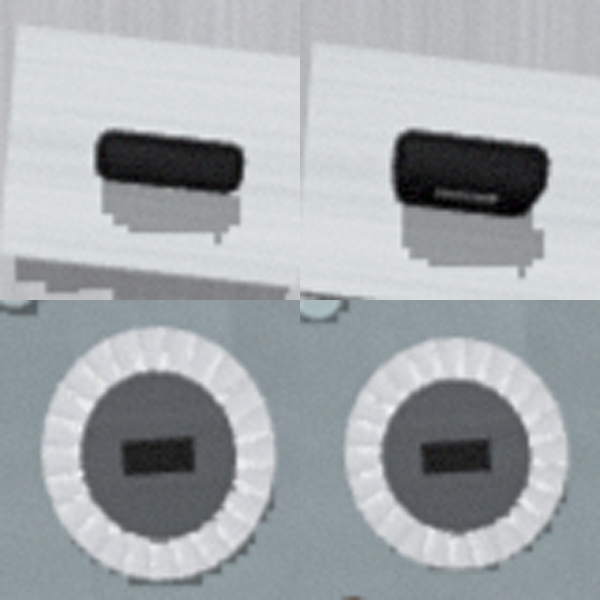

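View pics/Pv.png

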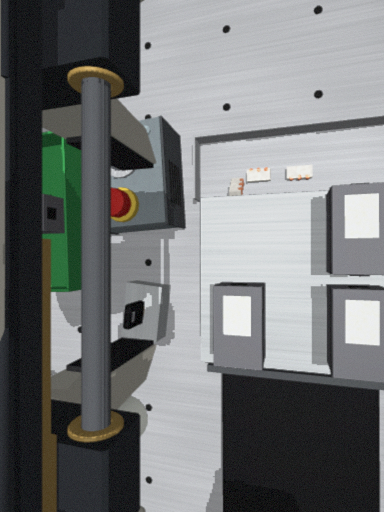

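P shows three boxes on the plate, standing square with labels up, the empty in the bin, and the chips in the tray. The key bow and slot are clear in the crops: bow centre near (170,160) in K1, slot near (158,455) in S1.

```bash
python3 - <<'E'
from pick import *
def dark(n,pt,th):
    c,im=load(n); g=cv2.cvtColor(im,cv2.COLOR_BGR2GRAY); u,v=proj(c,pt)[0].round().astype(int)
    m=np.zeros_like(g); v0=max(v-28,0); m[v0:v+28,u-30:u+30]=(g[v0:v+28,u-30:u+30]<th)*255
    k=max(cv2.findContours(m,cv2.RETR_EXTERNAL,cv2.CHAIN_APPROX_NONE)[0],key=cv2.contourArea); return c,k
key=(.607,-.213,.07); sl=(.423,-.22,.076)
r={}
for n,pt,th in [('K1',key,75),('K2',key,75),('S1',sl,65),('S2',sl,65)]:
    c,k=dark(n,pt,th); M=cv2.moments(k); cen=np.array([M['m10'],M['m01']])/M['m00']; p=k[:,0]
    u0,u1=p[:,0].min(),p[:,0].max(); mid=p[abs(p[:,0]-(u0+u1)/2)<6]
    top=np.array([(u0+u1)/2,np.mean([mid[mid[:,0]==u][:,1].min() for u in np.unique(mid[:,0])])])
    b=blobs(c,cv2.drawContours(np.zeros((384,512),np.uint8),[k],-1,255,-1),pt[2],5,5000)[0]
    print(n,cen.round(1),'xy',b[1].round(4),'size',np.round(b[2:4],1),'ang',round(b[4],1)); r[n]=(c,cen,top)
print('key top edge tri',tri([(r['K1'][0],r['K1'][2]),(r['K2'][0],r['K2'][2])]).round(4))
print('slot tri',tri([(r['S1'][0],r['S1'][1]),(r['S2'][0],r['S2'][1])]).round(4))
E,P=load('E')[0],load('P')[0]
print('chip tri',tri([(E,unrot([(280,242)])[0]),(P,unrot([(238,186)])[0])]).round(3),onz(P,unrot([(238,180),(231,193)]),.015).round(3))
for n in (('P'),): 
    c,im=load(n); hsv=cv2.cvtColor(im,cv2.COLOR_BGR2HSV)
for y in (0,np.pi,np.pi/2,-np.pi/2,np.pi-1.35,-1.35,np.pi/2-1.35,-np.pi/2-1.35):
    q=manip.solve_ik((.423,-.22,.103),down(y)); print(round(y,2),None if q is None else np.round(q,2))
E
```

```text
K1 [271.7  97.9] xy [ 0.6108 -0.2151] size [28.7  9.2] ang -6.2
K2 [270.6  46.1] xy [ 0.6106 -0.217 ] size [28.9 12.7] ang -6.4
S1 [232.9  54.2] xy [ 0.424  -0.2208] size [14.5  6.4] ang 4.5
S2 [235.5 107.3] xy [ 0.424  -0.2211] size [14.4  6.5] ang 3.5
key top edge tri [ 0.6108 -0.2107  0.0687]
slot tri [ 0.4243 -0.221   0.0775]
chip tri [ 0.456 -0.089  0.028] [[ 0.447 -0.092]
 [ 0.462 -0.101]]
0 [ 1.09  0.46 -0.8   2.07  0.46  0.79 -1.56]
3.14 [ 1.45  0.9  -1.43  2.06  1.    1.17  1.13]
1.57 [ 1.32  0.62 -1.13  2.06  0.72  0.92 -0.21]
-1.57 [-0.15  0.41  0.68  2.11 -0.38  0.74 -2.36]
1.79 [ 1.34  0.65 -1.17  2.06  0.76  0.95 -0.02]
-1.35 [-0.15  0.41  0.68  2.11 -0.38  0.74 -2.14]
0.22 [ 1.13  0.48 -0.85  2.07  0.5   0.81 -1.37]
-2.92 [ 1.46  0.94 -1.45  2.06  1.03  1.2   1.33]
```

Heights and sizes match: key top 69 mm, slot mouth 77 mm. Key pick-up and insertion next.

```bash
python3 - <<'E'
from pick import *
kx,ky=.6108,-.2151; o=down(np.pi-.110)
manip.move_pose((kx,ky,.14),o); manip.sleep(.2)
manip.servo_line((kx,ky,.048),vel=.1); manip.sleep(.2); st('at')
effector.close(f_grip=40); st('grip')
manip.servo_line((kx,ky,.16),vel=.12); st('up')
sx,sy=.424,-.221; d=down(np.pi+.07)
manip.move_pose((sx,sy,.16),d); manip.sleep(.1)
manip.servo_line((sx,sy,.124),vel=.08); manip.sleep(.3); st('hover')
c,im=snap('wrist','H'); c,s=snap('side','H2')
u,v=proj(cal('wrist'),(sx,sy,.08))[0]; print(u,v); u1,v1=proj(cal('side'),(sx,sy,.09))[0].astype(int)
cv2.imwrite('pics/Hv.png',np.hstack([im[:384,100:400],cv2.resize(s[v1-40:v1+40,u1-40:u1+40],(384,384),interpolation=cv2.INTER_CUBIC)]))
E
```

```text
at t84.1 p [ 0.6112 -0.2152  0.0487] gap 0.0917 F [-0.06 -0.62 -0.83] pad 0.0
grip t85.3 p [ 0.6108 -0.2151  0.0479] gap 0.0099 F [-0.26 -0.66 -0.46] pad 40.0
up t86.4 p [ 0.6102 -0.2152  0.159 ] gap 0.0096 F [ 0.21  0.36 -0.01] pad 40.0
hover t88.2 p [ 0.4242 -0.2212  0.1243] gap 0.0102 F [ 0.06 -0.5  -0.77] pad 40.0
252.5389350282957 217.33046798422689
```

View pics/Hv.png

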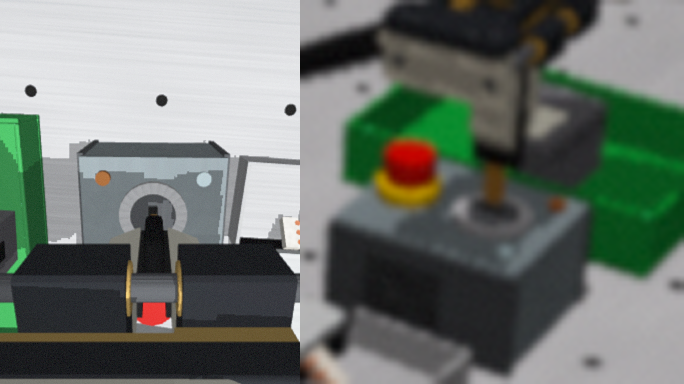

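The key hangs straight over the slot (blade at side-crop (493,185)), aligned with the dial. Inserting with force watch.

```bash
python3 - <<'E'
from pick import *
sx,sy=.424,-.221; f0=meanF(8)
z=.124; off=[(0,0)]+[(r*np.cos(a),r*np.sin(a)) for r in (.0008,.0015) for a in np.arange(0,6.28,np.pi/4)]; k=0; dx=dy=0
while z>.0885 and k<len(off):
    z-=.001; manip.servo_line((sx+dx,sy+dy,z),vel=.03)
    if manip.current_force()[2]-f0[2]>4:
        f=meanF(4)-f0
        if f[2]>3:
            st('contact')
            if z<.0945: break
            k+=1; z+=.003; 
            if k<len(off): dx,dy=off[k]; manip.servo_line((sx+dx,sy+dy,z),vel=.03)
st('end'); print(k,dx,dy,(meanF(8)-f0).round(2))
E
```

```text
contact t96.7 p [ 0.4242 -0.221   0.0917] gap 0.0098 F [-2.62  0.17  7.57] pad 40.0
end t96.7 p [ 0.4242 -0.221   0.0917] gap 0.0098 F [-2.62  0.17  7.57] pad 40.0
0 0 0 [-2.77  0.41  7.65]
```

```bash
python3 - <<'E'
from pick import *
sx,sy=.424,-.221; y0=np.pi+.07
effector.open_jaws(); manip.servo_line((sx,sy,.1035),vel=.05); effector.close(f_grip=50); manip.sleep(.2); st('regrip')
t0=np.mean([manip.current_wrist_torque() for _ in range(5)],0)
a=0
while a<1.45:
    a+=.05; manip.servo_line((sx,sy,.1035),ori=down(y0-a),vel=.05)
    s=[]
    for _ in range(4): manip.sleep(.02); s.append(manip.current_wrist_torque()[2])
    t=np.mean(s)-t0[2]; print('%.2f:%.3f'%(a,t),end=' ')
    if a>1.1 and abs(t)>.2: break
st('\nturned'); print(manip.current_tcp_rot(),R.from_quat(manip.current_tcp_rot()).as_matrix()[:,0])
E
```

```text
regrip t100.0 p [ 0.424  -0.221   0.1035] gap 0.0089 F [-0.65  0.75 -0.52] pad 50.0
0.05:-0.041 0.10:-0.049 0.15:-0.028 0.20:-0.040 0.25:-0.032 0.30:-0.022 0.35:-0.035 0.40:0.000 0.45:-0.007 0.50:-0.005 0.55:0.018 0.60:0.003 0.65:-0.019 0.70:-0.031 0.75:-0.021 0.80:-0.032 0.85:0.025 0.90:-0.014 0.95:0.028 1.00:-0.016 1.05:0.024 1.10:0.000 1.15:-0.007 1.20:0.023 1.25:0.007 1.30:0.039 1.35:0.081 1.40:0.147 1.45:0.272 
turned t109.2 p [ 0.4247 -0.2207  0.1036] gap 0.0095 F [ 3.26  3.96 -2.47] pad 50.2
[6.35017536e-01 7.72497404e-01 4.80368269e-04 5.09627100e-04] [-1.93504939e-01  9.81099285e-01 -1.77286674e-04]
```

```bash
python3 - <<'E'
from pick import *
sx,sy=.424,-.221; y0=np.pi+.07
manip.servo_line((sx,sy,.1035),ori=down(y0-1.33),vel=.05); manip.sleep(.2); st('relieved')
effector.open_jaws(); st('open'); manip.servo_line((sx,sy,.2),vel=.15)
manip.move_pose((.44,-.32,.18),down(np.pi/2)); manip.sleep(.2); c,im=snap('wrist','Z1')
print(proj(c,(.424,-.221,.11)))
u,v=proj(c,(.424,-.221,.11))[0].astype(int); v0=max(v-50,0)
crop=cv2.resize(im[v0:v0+100,u-50:u+50],(380,380),interpolation=cv2.INTER_CUBIC)
manip.move_pose((.3,-.25,.35),down(np.pi/2)); manip.sleep(.2)
c,t=snap('side','Z2'); _,tt=snap('top','Z3')
cv2.imwrite('pics/Zv.png',np.hstack([crop,cv2.resize(tt[130:290,95:305+120],(412,380)) if 0 else cv2.resize(t[140:320,110:410],(420,380))]))
st()
E
```

```text
relieved t109.7 p [ 0.4245 -0.2208  0.1036] gap 0.0090 F [ 3.83  3.92 -0.95] pad 50.1
open t111.0 p [ 0.424  -0.221   0.1035] gap 0.0920 F [ 0.39  0.29 -0.19] pad 0.0
[[232.15559711  66.16812729]]
 t113.9 p [ 0.3002 -0.2498  0.3498] gap 0.0915 F [0.23 0.31 0.85] pad 0.0
```

View pics/Zv.png

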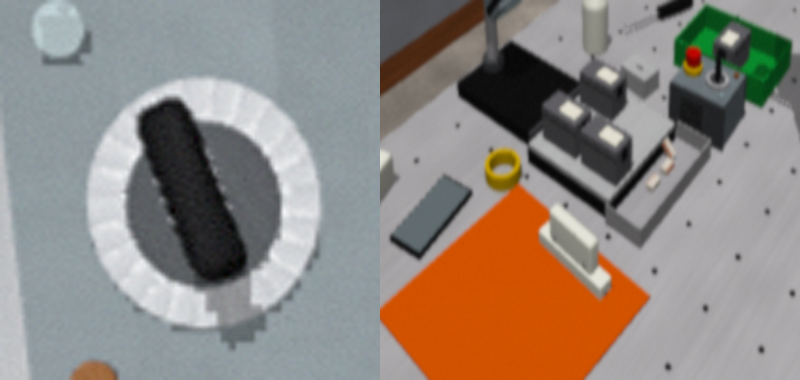

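The key is home and turned about 74° clockwise. The boxes, scraper and bystanders look right. One chip seems to lean in the tray, so I'll take a closer look at it.

```bash
python3 - <<'E'
from pick import *
out=[]
for n,p in [('T1',(.43,-.19,.16)),('T2',(.43,-.13,.16))]:
    manip.move_pose(p,down(np.pi/2)); manip.sleep(.2); c,im=snap('wrist',n)
    u,v=proj(c,(.45,-.09,.02))[0].astype(int); u0,v0=max(u-40,0),max(v-40,0); print(n,u0,v0)
    out.append(cv2.resize(im[v0:v0+80,u0:u0+80],(400,400),interpolation=cv2.INTER_CUBIC))
cv2.imwrite('pics/T.png',np.hstack(out))
manip.move_pose((.3,-.25,.35),down(np.pi/2)); st()
E
```

```text
T1 237 27
T2 236 97
 t116.8 p [ 0.2999 -0.2498  0.3495] gap 0.0921 F [ 0.04  0.49 -0.24] pad 0.0
```

View pics/T.png

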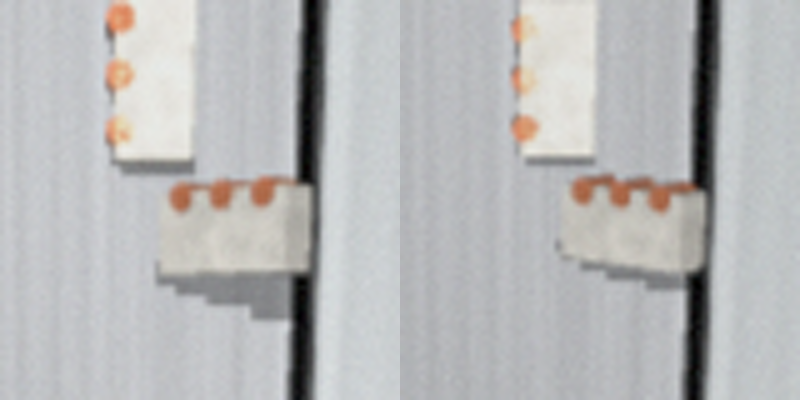

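```bash
python3 - <<'E'
from pick import *
a,b=load('T1')[0],load('T2')[0]
for p,q in [((158,272),(160,252)),((308,270),(302,270)),((160,190),(163,188)),((310,184),(305,186)),((287,190),(283,192)),((290,270),(283,268))]:
    P=np.array(p)/5+[237,27]; Q=np.array(q)/5+[236,97]; print(p,tri([(a,P),(b,Q)]).round(4))
E
```

```text
(158, 272) [ 0.4425 -0.1013  0.0089]
(308, 270) [ 0.4677 -0.1017  0.0276]
(160, 190) [ 0.4425 -0.088   0.0176]
(310, 184) [ 0.4685 -0.0873  0.0206]
(287, 190) [ 0.4644 -0.0883  0.0212]
(290, 270) [ 0.4646 -0.1016  0.0258]
```

The chip leans against the plate's side, entirely inside the tray and below the plate's top, so it stays as it is. Handing in.

```bash
python3 -c "
from bench import manip
print(manip.hand_in())"
```

```text
the job is handed in; nothing more can be done
None
```

The job is handed in, with no verdict returned: three chips are in the catch tray (one leaning against the plate's side), the scraper is back on the mat, the three heavy boxes (464, 466 and 403 g) are on the plate, the empty one (101 g) is in the bin, and the key is home and turned clockwise to its stop.

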